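# Stack the shallow component box on the deep one

## Robot

A 6-joint arm with a two-finger parallel gripper is mounted at the origin on a cart in front of the work surface, level with it; the furniture and walls round the work are solid. World frame = base frame: x ahead of the robot, y to its left, z up, the work surface at z = 0. Lengths are in mm, angles in rad, forces in N, time in s.
With the tool pointing down it reaches from about 375 to 925 mm from the base axis. Payload 5.7 kg.
Tool frame: the origin (TCP) lies midway between the tips of the shut fingers; the grasp point (between the pads) lies 19 mm behind it; z points along the fingers, y is the line along which they close (so a half turn about z gives the same grasp; the last joint's range is limited). The gripper opens to 85 mm and grips with 20 to 120 N. Pads are 22 mm wide; open, the fingers measure 114 mm over their backs; the gripper's body (76 mm by 85 mm) begins 54 mm behind the grasp point. The pads swing forward as they close: fully open they stand 13 mm farther back than shut.
Start: joints at [1.107, 0.359, 1.51, -0, 1.272, -0.115], TCP at [205.054, 563.841, 231.267] pointing down, gripper open.
Joint ranges: [-2.97, 2.97], [-1.01, 2.36], [0.21, 2.38], [-0.96, 4.11], [0.2, 2.71], [-2.98, 2.98]. Speed limits (rad/s): [2.39, 2.39, 3.14, 3.14, 3.14, 3.14].

## Interface

Orientations are given as a unit quaternion [x, y, z, w].
In Python, from workcell import goto, move_straight, set_joints, gripper_to, sleep, solve_ik, grab_frame, camera_info, Unreachable, close_job, read_t, read_q, read_dq, read_effort, read_tcp_pos, read_orientation, read_contact_force, read_wrist_torque, read_gripper_width, read_grasp_force gives the robot as it stands. Calls block until the motion is done:
- goto(position, orientation): joint-space move of the TCP to a pose.
- move_straight(position, velocity=150, orientation=None, until_force=None): straight line of the TCP; orientation=None keeps the orientation; velocity is the mean speed in mm/s. With until_force (N) it stops when the force on the tool has changed by that much, and returns True; else False.
- set_joints(angles): joint-space move.
- gripper_to(opening, grasp_force=None): opening from 0.0 (shut) to 1.0 (fully open); grasp_force is the grip in N (None keeps the last); returns when the fingers have stopped.
- sleep(seconds).
- solve_ik(position, orientation): joint angles nearest the present ones, or None.
- grab_frame(name): name is "side" or "top"; returns the picture (480x640x3 uint8, blue, green, red); there is no depth.
- camera_info(name): a dict with "intrinsics" (3x3 intrinsics, pixels), "world_from_camera" (4x4, takes a point from camera to world coordinates). Camera axes: x right, y down, z forward; pixel columns grow to the right and rows downward; lengths in mm; the calibration is good to about 2 mm. A picture is of the moment at which its call begins. camera_info takes no time and is no camera call.
A pose or a line that the arm cannot do raises Unreachable and nothing moves.
- close_job(): hands the job in; it is judged then, once.
Readings, each from a call of its own:
- read_t(): time.
- read_q(): joint angles.
- read_dq(): joint speeds.
- read_effort(): joint torques, N m.
- read_tcp_pos(): TCP position.
- read_orientation(): TCP orientation.
- read_contact_force(): force on the tool from outside, world axes, zero at the start.
- read_wrist_torque(): the same for the moment, N m.
- read_gripper_width(): opening from 0.0 (shut) to 1.0 (fully open).
- read_grasp_force(): force on a finger pad.
Only numpy, scipy, OpenCV 4.12 (cv2) and the standard library are available. Lean on these libraries where they do the work, as an engineer would, in place of code of your own. Each camera call takes 0.05 s, during which the arm holds its last target. There are 200 camera calls.

## Task

Stack the shallow long component box on top of the deep long one, lined up with it, so that the recesses in its base lock over the two lugs on the deep box's lid and it sits fully home and level. Lower it into place in the gripper rather than dropping it, leave the deep box standing about where it is, and leave the short one-lug box alone.

Things in the scene. Friction and masses are not known exactly. Their poses are not given: they have to be found in the camera images.
- shallow_box_center (a point): Centre of the shallow long box, 25 mm above its underside. Loose, black with grey lid, smooth sides: 112 long (x), 56 wide (y; grip across this), 50 mm high to the lid's top, 0.25 kg. Two lugs on its lid at x = -34 and +34, 12 high; beneath them two square recesses, 28 x 28 and 14 deep, in its underside. Fits either way round. z is up.
- deep_box_lid (a point): Centre of the lid's top face of the deep long box: loose, 0.9 kg, same make and footprint (112 along x, 56 along y), but 80 mm high to this point. Lugs at x = -34 and +34, 12 high, 23 wide at the foot tapering to 10 at the top: recesses slide home from up to 8 mm off. Fully home, the shallow box's underside rests on this lid. z is up.
- short_box_center (a point): Centre, 25 mm above the underside, of the short box: loose, same make, but only 70 mm long (x), 56 wide (y), 50 high to the lid's top, a single 12 mm lug mid-lid. Fits no other box; leave it alone. (Round about: small parts up to 36 mm high between the boxes; behind them instruments and a bag, 0.2 m high, from world x = 0.495 on: carry in front of or above these.)

How it is judged (in metres and radians):
On the way:
1. the shallow box is lowered in the gripper over the deep box, to less than 20 mm above its seat (contact force between the fingers and shallow_box above 0.5 N and horizontal distance between shallow_box_center and deep_box_lid below 0.02 m and z of shallow_box_center in the frame of deep_box_lid between 0.015 and 0.045 m), for 0.1 s.
At the end, for the whole second after the job is handed in: The shallow box rests locked over both lugs of the deep box: centres within 10 mm, underside within 4 mm of the lid, long sides aligned within 10 degrees either way round, both level within 3.4 degrees; the deep box is within 40 mm and the short box within 30 mm of where it began (horizontal distance between shallow_box_center and deep_box_lid below 0.01 m and z of shallow_box_center in the frame of deep_box_lid between 0.021 and 0.029 m and angle between the x axis of shallow_box_center and the x axis of deep_box_lid, either way round below 0.175 rad and angle between each of shallow_box_center, deep_box_lid's own z axis and vertical below 0.06 rad and linear speed of shallow_box below 0.02 m/s and distance of deep_box_lid from where it was at the start of the episode below 0.04 m and distance of short_box_center from where it was at the start of the episode below 0.03 m); the robot touches nothing.
It fails at once if the short box is moved from its place (by 30 mm or more) (distance of short_box_center from where it was at the start of the episode above 0.03 m).
It fails at once if the deep box is lifted or knocked over (height (world z) of deep_box_lid above 0.11 m or angle between deep_box_lid's own z axis and vertical above 0.4 rad).
It also fails if it takes over 37 s, if anything falls off the work surface, if the arm or the gripper's body presses on something with over 40 N, if the wrist force passes 120 N, or if a joint passes its speed limit or range.

## Working session

There is one attempt and no reset: what is moved stays moved. The work goes in short steps, each a Python script; the robot and the scene stay as the last script left them, time stands still between calls to the robot, and variables do not carry over. Pictures are saved under pics/ and viewed, at most 10 in all, crops included, and the job is handed in when it is done.

```bash
mkdir -p pics; python3 - <<'E'
from workcell import *
import cv2
for n in("top","side"):
    cv2.imwrite(f"pics/{n}0.png",grab_frame(n)); c=camera_info(n); print(n,c["intrinsics"],c["world_from_camera"])
print(read_t(),read_orientation())
E
```

```text
top [[575.71190957   0.         325.5074502 ]
 [  0.         575.71190957 232.46005316]
 [  0.           0.           1.        ]] [[ 1.28580734e-02 -9.95915793e-01  8.93666758e-02  3.17183862e+02]
 [-9.99584709e-01 -1.51074280e-02 -2.45392659e-02  5.52279791e+01]
 [ 2.57891431e-02 -8.90140350e-02 -9.95696451e-01  1.41455524e+03]
 [ 0.00000000e+00  0.00000000e+00  0.00000000e+00  1.00000000e+00]]
side [[559.60283381   0.         314.94547177]
 [  0.         559.60283381 238.87063065]
 [  0.           0.           1.        ]] [[ 8.57740255e-01 -2.81581280e-01  4.30108866e-01 -5.17906130e+01]
 [-5.14061614e-01 -4.62107051e-01  7.22632500e-01 -7.79473102e+02]
 [-4.72344455e-03 -8.40933443e-01 -5.41117947e-01  7.12813394e+02]
 [ 0.00000000e+00  0.00000000e+00  0.00000000e+00  1.00000000e+00]]
0.1 [ 1.73503918e-01  9.84832793e-01 -8.34435402e-04 -2.52109036e-04]
```

View pics/top0.png

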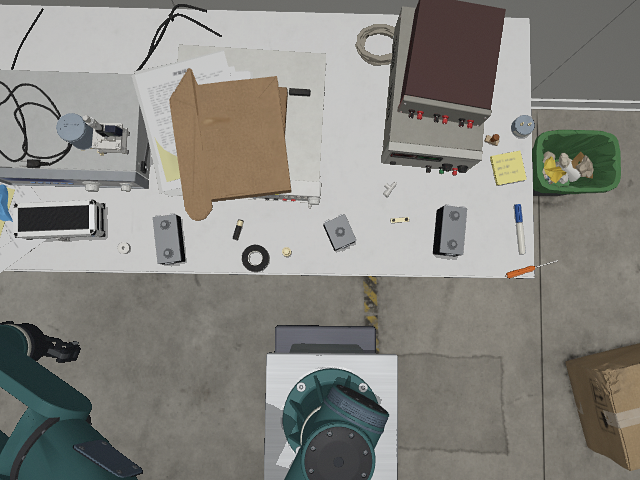

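View pics/side0.png

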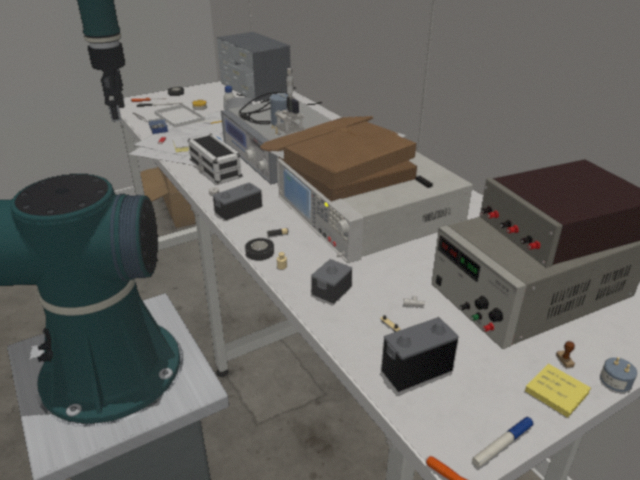

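The top view shows the shallow box at about (169,239), the short box at (340,232) and the deep box at (450,231). The side view confirms that the deep one is the tall box at (420,350). Next I measure the lids.

```bash
cat >h.py <<'E'
import cv2,numpy as np
from workcell import *
def ray(n,uv,z):
    c=camera_info(n);K=np.array(c["intrinsics"]);T=np.array(c["world_from_camera"])
    d=T[:3,:3]@np.linalg.solve(K,[uv[0],uv[1],1]);o=T[:3,3]
    return o+d*(z-o[2])/d[2]
def lid(img,roi,z,lo=60,hi=170,n="top"):
    x0,y0,x1,y1=roi;g=cv2.cvtColor(img,cv2.COLOR_BGR2GRAY)[y0:y1,x0:x1]
    m=cv2.inRange(g,lo,hi);m=cv2.morphologyEx(m,cv2.MORPH_OPEN,np.ones((3,3)))
    cs=cv2.findContours(m,0,cv2.CHAIN_APPROX_NONE)[0];c=max(cs,key=cv2.contourArea)[:,0]+[x0,y0]
    w=np.array([ray(n,p,z)[:2] for p in c],np.float32)
    return cv2.minAreaRect(w),cv2.minAreaRect(c.astype(np.float32)),m
E
python3 - <<'E'
from h import *
im=cv2.imread("pics/top0.png");out=[]
for nm,r,z in(("sh",(140,200,200,280),50),("sho",(315,200,370,262),50),("deep",(420,190,480,270),80)):
    a,b,m=lid(im,r,z);print(nm,a,b)
    c=im[r[1]:r[3],r[0]:r[2]]; t=np.hstack([c,cv2.cvtColor(m,8)]);out.append(cv2.resize(t,(480,int(t.shape[0]*480/t.shape[1])),interpolation=0)[:320] )
    g=cv2.cvtColor(im,6); cy=(r[1]+r[3])//2; print(g[cy,r[0]:r[2]].tolist())
h=[cv2.resize(o,(400,280),interpolation=0) for o in out]
cv2.imwrite("pics/c1.png",np.vstack([np.hstack(h[:2]),np.hstack([h[2],h[2]*0])]))
E
```

```text
sh ((414.9695739746094, 396.6693115234375), (122.79512786865234, 56.00016784667969), 8.498106956481934) ((166.5487823486328, 240.4390106201172), (51.571529388427734, 23.96364402770996), 83.6598129272461)
[198, 199, 198, 199, 199, 199, 199, 199, 199, 199, 199, 200, 200, 200, 202, 144, 137, 139, 140, 139, 139, 140, 139, 141, 140, 140, 141, 140, 141, 142, 141, 142, 142, 142, 141, 144, 142, 148, 125, 34, 7, 7, 3, 123, 149, 202, 198, 197, 198, 198, 198, 197, 197, 198, 198, 199, 200, 199, 200, 200]
sho ((438.4322509765625, -14.456188201904297), (80.51705932617188, 55.94530487060547), 24.29773712158203) ((340.6409912109375, 233.25083923339844), (33.72603988647461, 23.419267654418945), 66.37062072753906)
[200, 200, 199, 200, 199, 200, 200, 201, 200, 206, 175, 15, 117, 151, 147, 147, 145, 146, 146, 148, 119, 91, 94, 123, 149, 147, 150, 120, 84, 104, 147, 144, 143, 143, 142, 142, 139, 153, 204, 201, 200, 200, 199, 199, 200, 200, 199, 200, 199, 199, 200, 200, 199, 200, 200]
deep ((442.3668212890625, -275.61358642578125), (61.425479888916016, 129.34161376953125), 81.08609008789062) ((452.7365417480469, 232.2316436767578), (26.241384506225586, 54.6534309387207), 8.652542114257812)
[198, 198, 199, 199, 199, 200, 199, 199, 200, 199, 199, 199, 199, 206, 177, 7, 9, 15, 16, 15, 8, 63, 144, 137, 135, 135, 136, 135, 135, 133, 134, 134, 134, 133, 136, 133, 133, 133, 133, 133, 133, 132, 132, 130, 130, 181, 203, 199, 200, 198, 199, 199, 200, 198, 199, 199, 201, 200, 200, 199]
```

View pics/c1.png

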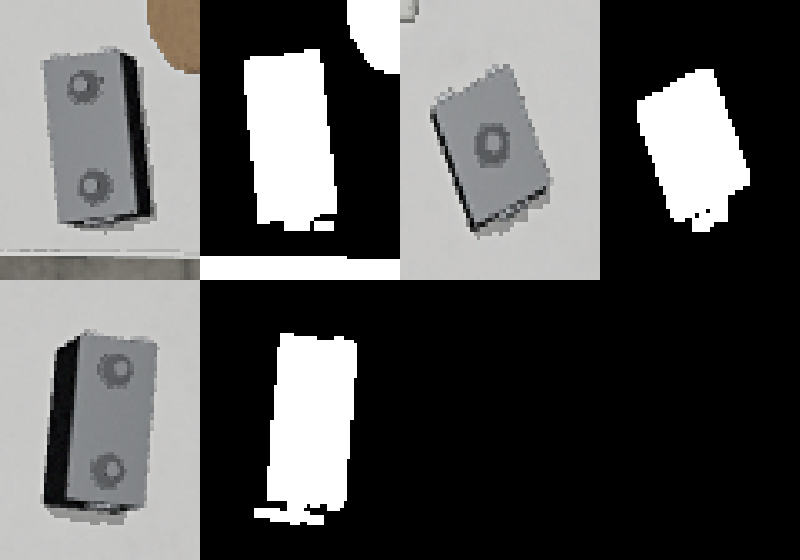

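The lids are segmented, but the front-side reflections contaminate the bottom edges of the masks. I'll refine using the lugs, which should be 68 mm apart.

```bash
cat >>h.py <<'E'
def lugs(img,roi,z,k=2):
    x0,y0,x1,y1=roi;g=cv2.cvtColor(img,cv2.COLOR_BGR2GRAY)[y0:y1,x0:x1]
    f=8;g=cv2.resize(g,None,fx=f,fy=f,interpolation=cv2.INTER_CUBIC)
    m=cv2.inRange(g,50,122);o=[]
    for c in cv2.findContours(m,0,cv2.CHAIN_APPROX_NONE)[0]:
        (u,v),(a,b),_=cv2.minAreaRect(c)
        if 5*f<min(a,b) and max(a,b)<14*f:
            M=cv2.moments(c);p=np.array([M["m10"]/M["m00"],M["m01"]/M["m00"]])
            p=(p+.5)/f-.5+[x0,y0];o.append((p,ray("top",p,z+5)[:2],a/f,b/f))
    return o
E
python3 - <<'E'
from h import *
im=cv2.imread("pics/top0.png")
for nm,r,z in(("sh",(150,205,190,275),50),("sho",(315,200,370,262),50),("deep",(430,195,475,265),80)):
    L=lugs(im,r,z)
    for l in L:print(nm,l)
    if len(L)==2:
        d=L[1][1]-L[0][1];print("mid",(L[0][1]+L[1][1])/2,"dist",np.hypot(*d),"yaw",np.degrees(np.arctan2(d[1],d[0])))
    a=lid(im,r,z,128,160)[0];print(a)
E
```

```text
sh (array([167.99597429, 252.92518396]), array([385.36519881, 390.96106387]), 10.563749313354492, 10.624670028686523)
sh (array([164.76734555, 224.35473917]), array([452.64202975, 401.01965321]), 10.125, 11.125)
sh (array([187.17818613, 207.73462392]), array([492.97287756, 349.84789831]), 8.375, 5.5)
((420.5467224121094, 398.27069091796875), (111.15522003173828, 54.5396842956543), 8.30325984954834)
sho (array([339.70247706, 231.4839319 ]), array([442.0451234 , -11.94956061]), 9.75, 9.875)
((443.5484924316406, -12.34555435180664), (68.99544525146484, 55.041221618652344), 24.465503692626953)
deep (array([451.75997782, 244.13691362]), array([ 413.68108377, -271.9210335 ]), 10.835819244384766, 10.901612281799316)
deep (array([454.05838359, 215.27646107]), array([ 481.42997852, -277.78800514]), 10.25, 11.125)
mid [ 447.55553115 -274.85451932] dist 68.00245654937491 yaw -4.949396843873547
((448.446533203125, -276.86236572265625), (54.41505813598633, 109.59656524658203), 84.94344329833984)
```

The lugs come out 68.0 mm apart on both boxes, and the lid sizes match. Shallow box: about (419.4, 396.5), yaw 8.5°. Deep box: (447.8, -275.3), yaw -5°. Now the grasp.

```bash
cat >>h.py <<'E'
from scipy.spatial.transform import Rotation as Rn
def down(yaw):  # box x-axis yaw (deg); fingers close across it
    a=np.radians(yaw);x=np.array([np.cos(a),np.sin(a),0]);z=np.array([0,0,-1.])
    return Rn.from_matrix(np.c_[x,np.cross(z,x),z]).as_quat().tolist()
E
python3 - <<'E'
from h import *
P=[419.4,396.5];D=[447.8,-275.3]
f=None
for k in(0,180):
    a=solve_ik(P+[200],down(8.4+k));b=solve_ik(D+[230],down(-5+k));print(k,np.round(a,2) if a is not None else a,np.round(b,2) if b is not None else b)
    if a is not None and b is not None:
        s=max(abs(a[5]),abs(b[5]))
        if f is None or s<f[0]: f=(s,k)
k=f[1];print("use",k)
q=down(8.4+k)
gripper_to(1.0); goto(P+[120],q); move_straight(P+[8],150)
print(read_contact_force(),read_tcp_pos())
gripper_to(0.0,60); print("w",read_gripper_width(),read_grasp_force())
move_straight(P+[60],100)
print("w",read_gripper_width(),read_grasp_force(),read_contact_force(),read_t())
move_straight(P+[230],150)
cv2.imwrite("pics/s1.png",grab_frame("side"));print(read_t(),read_grasp_force())
E
```

```text
0 [ 0.64  0.36  1.6  -0.    1.19  2.06] [-0.68  0.25  1.67 -0.    1.22  0.98]
180 [ 0.64  0.36  1.6  -0.    1.19 -1.08] [-0.68  0.25  1.67 -0.    1.22 -2.17]
use 0
[ 0.58283614  0.27742121 -0.51737365] [419.86945512 396.99274234   8.60712309]
w 0.6509690239189861 64.62698578834534
w 0.6521111686199412 63.84317547082901 [-0.42815847 -0.25312861 -2.44077425] 4.15
5.4833 63.84264975786209
```

View pics/s1.png

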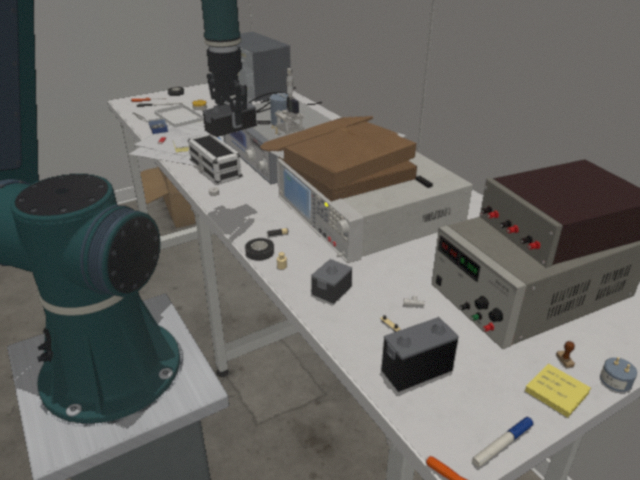

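The box is held level at about (230,115), with a width reading of 55 mm. I carry it over in a straight line in front of the instruments and stop above the lugs to check.

```bash
python3 - <<'E'
from h import *
D=[447.8,-275.3];q=down(-5)
move_straight([419,0,230],220,down(1.7)); move_straight(D+[230],220,q); move_straight(D+[110],120)
print(read_t(),read_grasp_force(),read_tcp_pos(),read_contact_force())
s=grab_frame("side")[220:420,300:560]; t=grab_frame("top")[160:310,370:540]
cv2.imwrite("pics/s2.png",np.vstack([cv2.resize(s,(390,300)),cv2.resize(t,(390,300))]))
E
```

```text
9.9917 63.81354331970215 [ 448.35067138 -275.6724619   110.65108285] [-0.16963094  0.49378983 -2.93763577]
```

View pics/s2.png

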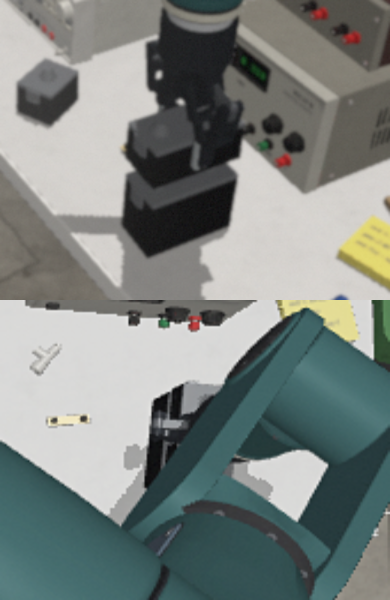

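The crop shows the shallow box held right above the deep box (side crop around (180,165)), with its edges parallel to it. I lower it under force guard.

```bash
python3 - <<'E'
from h import *
D=[447.8,-275.3]
h=move_straight(D+[86],30,until_force=12)
p=read_tcp_pos();print(h,p,read_contact_force(),read_t()); sleep(.2)
s=grab_frame("side")[220:420,300:560]
cv2.imwrite("pics/s3.png",cv2.resize(s,(650,500)))
E
```

```text
True [ 447.49645921 -275.12861554   89.13835988] [-0.26399869  0.53926379  5.60236751] 10.7583
```

View pics/s3.png

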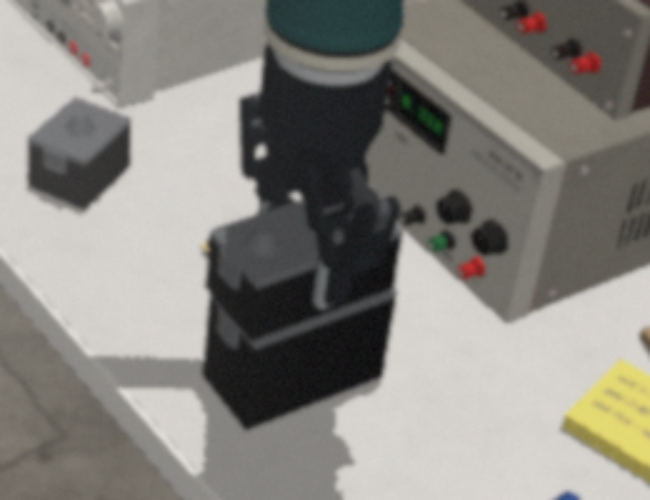

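The shallow box is seated to within about 0.5 mm of the expected height (89.1 against about 88.6), and a thin strip of lid shows along the front edge. I press gently, then release, retreat and check.

```bash
python3 - <<'E'
from h import *
D=[447.8,-275.3]
p=read_tcp_pos();print(p)
print(move_straight(list(p[:2])+[86],20,until_force=20),read_tcp_pos(),read_contact_force())
gripper_to(1.0);sleep(.2);p=read_tcp_pos();print(p,read_contact_force())
move_straight(list(p[:2])+[230],150)
goto([400,0,250],down(0));print(read_t())
cv2.imwrite("pics/t4.png",grab_frame("top"))
s=grab_frame("side");cv2.imwrite("pics/s4f.png",s)
t=cv2.imread("pics/t4.png")
cv2.imwrite("pics/s4.png",np.hstack([cv2.resize(s[260:420,340:500],(400,400)),cv2.resize(t[180:280,400:500],(400,400))]))
L=lugs(t,(430,190,480,270),130)
for l in L:print(l)
print(lid(t,(430,190,480,270),130,125,160)[0])
L=lugs(t,(315,200,370,262),50);print(L)
E
```

```text
[ 447.50213916 -275.14926589   89.1224874 ]
True [ 447.493618   -275.15515512   89.13801027] [-1.53918063  1.66486363  5.91896782]
[ 446.79547978 -274.59340146   88.50970741] [-0.73730959  0.92231592 -0.36472667]
14.0
(array([456.11673011, 243.07455902]), array([ 412.58309162, -269.45847611]), 9.956950187683105, 10.529787063598633)
(array([458.69652311, 213.38671431]), array([ 479.70661506, -275.80479898]), 10.79354190826416, 11.280991554260254)
((447.501953125, -273.95623779296875), (54.52412796020508, 111.20983123779297), 84.88077545166016)
[]
```

View pics/s4.png

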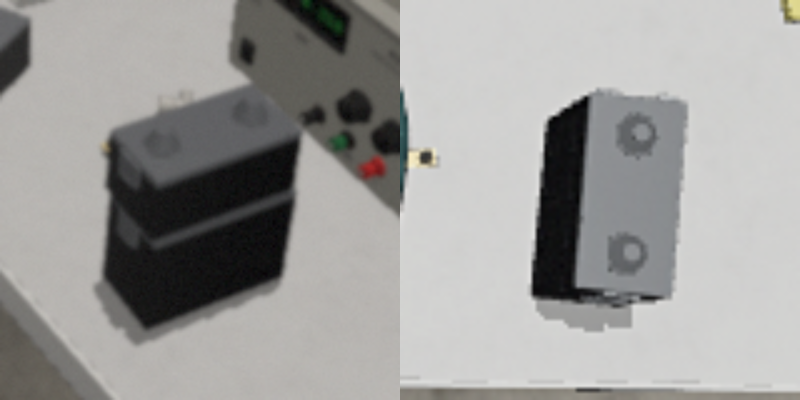

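The stack looks flush and aligned. The lid's front corners are at side pixels of about (402,334), (460,314) and (384,312). As a last check, I cast these onto the z=130 plane and compare them with the top view.

```bash
python3 - <<'E'
from h import *
A,B,C=[ray("side",p,130) for p in((402,334),(460,314),(384,312))]
print("len",np.hypot(*(B-A)[:2]),"wid",np.hypot(*(C-A)[:2]),"ctr",((B+C)/2)[:2])
t=cv2.imread("pics/t4.png");print(t[225:240:7,330:350:9].tolist())
# two-view triangulation of both lug tops (blob centre in each view)
def P(n):
    c=camera_info(n);return np.array(c["intrinsics"])@np.linalg.inv(np.array(c["world_from_camera"]))[:3]
s=[(340+163/2.5,260+143/2.5),(340+250/2.5,260+111/2.5)]
for a,b in zip([(456.1,243.1),(458.7,213.4)],s):
    X=cv2.triangulatePoints(P("top"),P("side"),np.array(a,float),np.array(b,float));print((X[:3]/X[3]).ravel())
E
```

```text
len 108.39073787252235 wid 56.02648873261499 ctr [ 444.79214156 -277.14724841]
[[[111, 109, 72], [115, 115, 78], [119, 118, 81]], [[102, 100, 65], [105, 103, 65], [105, 104, 67]], [[95, 93, 59], [97, 95, 61], [98, 97, 61]]]
[ 413.96097648 -271.30395039  130.44474266]
[ 480.91926216 -277.20543566  131.99681748]
```

Both lug heights triangulate to 130–132 mm and differ by only 1.5 mm, so the box is home and level. Handing in.

```bash
python3 -c "
from workcell import *
print(close_job(),read_t())"
```

```text
the job is handed in; nothing more can be done
the job is handed in; nothing more can be done
```

I lowered the shallow box in the gripper onto the deep box, where it measured home and level and about 3 mm off centre; I handed the job in at about 14 s, and no verdict came back.

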